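Load the slide carrier under the microscope objective and over its locating post

ROBOT

A 6-joint arm with a two-finger parallel gripper is mounted at the origin on the work surface. World frame = base frame: x ahead of the robot, y to its left, z up, the work surface at z = 0. Lengths are in mm, angles in rad, forces in N, time in s.
With the tool pointing down it reaches from about 350 to 975 mm from the base axis. Payload 7.1 kg.
Tool frame: the origin (TCP) lies midway between the tips of the shut fingers; the grasp point (between the pads) lies 19 mm behind it (ctrl.tcp_to_grasp is the distance from the TCP to the grasp point, in mm); z points along the fingers, y is the line along which they close (so a half turn about z gives the same grasp; the last joint's range is limited). The gripper opens to 88 mm and grips with 3 to 60 N. Pads are 20 mm wide; open, the fingers measure 115 mm over their backs; the gripper's body (75 mm by 178 mm) begins 61 mm behind the grasp point.
Start: joints at [-1.257, 0.423, 1.63, -0, 1.089, -0.019], TCP at [204.199, -590.684, 222.675] pointing down, gripper open.
Joint ranges: [-3, 3], [-0.9, 2.11], [0.09, 2.58], [-1.31, 4.45], [0.11, 2.69], [-2.54, 2.54]. Speed limits (rad/s): [2.39, 2.39, 3.01, 3.14, 3.14, 3.14].

INTERFACE

Orientations are given as a rotation vector (axis times angle).
In Python, from workcell import get_obs, cams, ticket, boxes_of, ctrl gives the robot as it stands.
- The arm moves only by the shell command python3 -m creep 'ROWS' [OPENING]. ROWS is JSON, one flat list of numbers, 4 for each row, row after row: the shift along the world's x, y, z in m, then the turn about the world's z in rad. In form: [tx, ty, tz, spin, tx, ty, tz, spin, ...]. A call has 1 to 10 rows; each row is the pose to reach, as a shift and turn from the pose commanded when the call began; what a row does not reach only later rows make up. A row lasts 1/12 s, in which the tool goes at most 41.7 mm and 7.16 degrees, less where a joint would pass 70% of its speed; a pose out of reach is approached as far as the arm can. A call with a gripper value outside its range is refused whole. OPENING is the opening, from 0 (shut) to 1 (fully open), set as the call begins (- or left out, the last holds). The fingers move at their own pace and stop on an object; the grip force is fixed at half the most. Time passes only in rows, so rows that repeat a pose let the fingers close. It gives the time, the measured TCP pose, the force, the opening and the grip force at its end, in the units of the state.
- get_obs(): the state, without advancing time (a new reading comes with each control period).
- cams.get_image(name): name is "side" or "top" or "wrist"; returns (picture, depth): 420x560x3 uint8, red, green, blue; 420x560 float32, mm along the optical axis (not along the pixel's ray), 0 where there is no reading.
- cams.get_calibration(name): a dict with "mtx" (3x3 intrinsics, pixels), "R" (3x3) and "t" (3): a world point X has camera coordinates R X + t; the wrist camera has in their place "mount" (4x4, takes a point from camera to tool coordinates, whose origin is the TCP and whose axes are the flange's). Camera axes: x right, y down, z forward; pixel columns grow to the right and rows downward; lengths in mm; the calibration is good to about 2 mm. A picture is of the moment at which its call begins: read the wrist's pose just before it. get_calibration takes no time and is no camera call.
- ticket.close_job(): hands the job in; it is judged then, once.
Trained networks look in the newest picture that a camera, given by its name, has taken for a name from the list of things; names that differ only in an ending like _2 or _b are one class to them, and where a whole thing is asked for, a point or a joint stands for the part that bears it (a point fixed in the world has none). Each returns a list of dicts, best first, with "score" (0 to 1); they miss things now and then, are a little off and sometimes report something else, mostly with a low value. They report only what shows in the picture. A call takes as long as a camera call. They do not tell look-alikes from the thing itself.
- boxes_of(camera, target): "centre" ([column, row] in pixels, amid what is visible of it).
The state is a dict: "t": time; "qpos": joint angles; "qvel": joint speeds; "joint_torque": joint torques, N m; "ee_pos": TCP position; "orientation": TCP orientation; "ft_force": force on the tool from outside, world axes, zero at the start; "moment": the same for the moment, N m; "width": finger opening in mm; "grasp_force": force on a finger pad.
Only numpy, scipy, OpenCV 4.12 (cv2) and the standard library are available. Lean on these libraries where they do the work, as an engineer would, in place of code of your own. Each camera call takes 0.05 s, during which the arm holds its last target. There are 200 camera calls.

TASK

Load the slide carrier with the orange handle into the inspection microscope: bring its nose between the two guides and under the objective, and hang its eye over the steel locating post so that the carrier lies fully down, flat on the stage, with the red specimen spot under the objective; then let go. The gap under the objective is too low to come in level above the post, so come in nose-down; do not press on the objective, and leave the blue-handled carrier and the other things on the bench where they are.

Things in the scene. Friction and masses are not known exactly. Their poses are not given: they have to be found in the camera images.
- carrier_handle (a point): Centre of the upright orange handle of the carrier to load (loose, 0.15 to 0.31 kg, flat on the bench at first): block 36 (x) x 12 (y) x 45 mm tall, on a green metal plate 175 (x) x 60 (y) x 6 mm. Axes: x along the plate to its nose, z up out of the plate. This point is 22.5 mm above the plate's top face, 25.5 above its mid-plane, 20 mm from the tail edge.
- carrier_eye (a point): Centre of the carrier's eye, a plain through hole 15 mm in diameter in the plate, at half its thickness (3 mm above the underside); same axes as the handle. The handle's centre is 50 mm behind it (-x), the nose edge 105 mm ahead (+x), the tail edge 70 mm behind.
- carrier_specimen (a point): Red specimen spot on the glass slide let into the top of the carrier, 70 mm ahead (+x) of the eye on the plate's middle line, 6 mm above the underside; same axes.
- post (a point): Foot of the microscope's fixed steel locating post, on its axis, at the stage surface, 45 mm above the bench. Post: 12 mm diameter, 18 mm tall, the top 3.5 mm tapering to 5 mm across. Axes: x horizontal, from the post towards the objective, z up. Black stage: flat, rigid, x = -58 to 132, y = -55 to 55 mm here; white base plate below it: x = -70 to 200, y = -75 to 75, 20 mm high.
- guides (a point): Point midway between the two fixed aluminium guides, at the stage surface, 84 mm from the post along x; axes as the post. Each guide is 62 mm long (x), 9 mm wide, 6 mm high; their inner faces are 66 mm apart.
- objective: Tip of the fixed objective: centre of its lower face, 70 mm from the post along x, 20 mm above the stage; axes as the post. 18 mm across at the tip, 22 at 3 mm up, 40 at 30 mm up; from 85 to 205 mm up the white head, 56 mm across. A boom at head height leads to the column, 26 mm across, 330 mm high, 165 mm from the post along x and 45 mm to +y.
- spare_eye (a point): Centre of the eye of the other carrier, same shape with a blue handle: to be left where it lies.
- tip_box: Blue box of pipette tips, 85 x 120 x 60 mm, origin at the centre of its underside. Bystander.
- tube_rack: White rack with capped sample tubes, 80 x 190 x 99 mm, origin at the centre of its underside. Bystander.
- soap: White bottle with red cap, 64 mm diameter, 160 mm tall, origin at the centre of its underside. Bystander.
- reagent: Amber jar with white lid, 60 mm diameter, 120 mm tall, origin at the centre of its underside. Bystander.
- dish: Shallow white dish, 94 mm diameter, 18 mm tall, origin at the centre of its underside. Bystander.
- beaker: Glass beaker, 72 mm diameter, 90 mm tall, origin at the centre of its underside. Bystander.
There are look-alikes about, which are no part of the job. Leave any purple or yellow look-alike of the part that bears carrier_handle alone.

How it is judged:
By the outcome, as a careful person would: the job done as asked, in the order asked, and still so for the second after the job is handed in, with the robot touching nothing.
It also fails if it takes over 58 s, if anything falls off the work surface, if the arm or the gripper's body presses on something with over 40 N, if the wrist force passes 120 N, or if a joint passes its speed limit or range.

## Working session

There is one attempt and no reset: what is moved stays moved. The work goes in short steps, Python scripts to look and compute and a shell command to move; the robot and the scene stay as the last step left them, time stands still between calls to the robot, and variables do not carry over. Pictures are saved under pics/ and viewed, at most 10 in all, crops included, and the job is handed in when it is done.

```bash
mkdir -p pics; ls
cat > h.py <<'E'
import numpy as np,cv2
from scipy.spatial.transform import Rotation as Ro
from workcell import get_obs,cams,ticket,boxes_of,ctrl
def shot(n,save=None):
    o=get_obs(); im,d=cams.get_image(n)
    c=cams.get_calibration(n); K=np.array(c["mtx"])
    if n=="wrist":
        M=np.array(c["mount"]); Rt=Ro.from_rotvec(o["orientation"]).as_matrix()
        A=Rt@M[:3,:3]; b=Rt@M[:3,3]+np.array(o["ee_pos"])
    else:
        R=np.array(c["R"]); A=R.T; b=-R.T@np.array(c["t"])
    if save: cv2.imwrite("pics/"+save,im[:,:,::-1])
    return im,d,K,A,b
def pix2w(s,u,v,z=None,depth=None):
    im,d,K,A,b=s
    r=A@np.linalg.inv(K)@np.array([u,v,1.])
    if z is not None: k=(z-b[2])/r[2]
    else:
        if depth is None:
            p=d[max(0,int(v)-2):int(v)+3,max(0,int(u)-2):int(u)+3]; p=p[p>0]; depth=np.median(p) if len(p) else 0
        k=depth
    return b+k*r
def w2pix(s,X):
    im,d,K,A,b=s; p=K@(A.T@(np.array(X)-b)); return p[:2]/p[2]
def cloud(s):
    im,d,K,A,b=s; v,u=np.nonzero(d>0); P=np.linalg.inv(K)@np.stack([u,v,np.ones_like(u)])*d[v,u]
    return (A@P).T+b, im[v,u], u, v
E
python3 - <<'E'
from h import *
for n in("top","side"):
    s=shot(n,n+"0.png")
    print(n,s[4].round(),s[3].round(2).tolist())
    for t in("carrier_handle","carrier_eye","carrier_specimen","post","guides","objective","spare_eye"):
        for r in boxes_of(n,t)[:4]:
            u,v=r["centre"]; print(t,round(r["score"],2),round(u),round(v),pix2w(s,u,v).round(0))
print(get_obs()["t"])
E
```

```text
pics
top [ 205.  -68. 1440.] [[0.01, -0.98, 0.21], [-1.0, -0.01, 0.0], [-0.0, -0.21, -0.98]]
carrier_handle 0.87 304 246 [ 391. -152.    6.]
carrier_handle 0.79 478 241 [ 410. -720.    7.]
carrier_handle 0.67 357 221 [ 475. -327.    5.]
carrier_handle 0.64 427 198 [ 526. -524.  119.]
carrier_eye 0.94 300 247 [ 387. -138.    3.]
carrier_eye 0.89 479 239 [ 418. -724.    7.]
carrier_eye 0.85 360 219 [ 482. -337.    6.]
carrier_eye 0.78 335 286 [ 263. -247.   45.]
carrier_specimen 0.91 480 238 [ 422. -726.    8.]
carrier_specimen 0.77 358 220 [ 478. -330.    5.]
carrier_specimen 0.62 301 244 [ 397. -144.    5.]
carrier_specimen 0.44 112 174 [627. 486.  22.]
post 0.7 248 170 [635.  30.  46.]
guides 0.73 251 168 [623.  19. 106.]
spare_eye 0.88 150 226 [456. 353.   4.]
side [-172.  697. 1011.] [[-0.76, -0.44, 0.47], [-0.65, 0.5, -0.57], [0.02, -0.74, -0.67]]
carrier_handle 0.9 317 194 [ 480. -344.    5.]
carrier_handle 0.59 222 209 [668.  12.  47.]
carrier_handle 0.58 307 230 [ 381. -144.    5.]
carrier_eye 0.85 316 195 [ 477. -332.    5.]
carrier_eye 0.82 306 231 [ 380. -139.    6.]
carrier_specimen 0.89 306 230 [ 386. -142.    5.]
carrier_specimen 0.58 314 194 [ 487. -330.    6.]
post 0.95 222 209 [667.  12.  45.]
guides 0.63 220 211 [670.  23.  44.]
guides 0.38 124 288 [597. 467.  84.]
objective 0.56 226 203 [626.  26. 110.]
spare_eye 0.61 190 306 [455. 351.   3.]
0.8
```

```bash
python3 -c "
import cv2,numpy as np
cv2.imwrite('pics/a.png',cv2.imread('pics/top0.png'))"
```

```text
(no output)
```

View pics/top0.png

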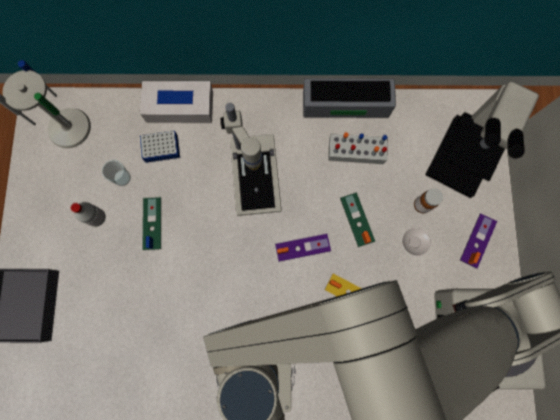

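View pics/side0.png

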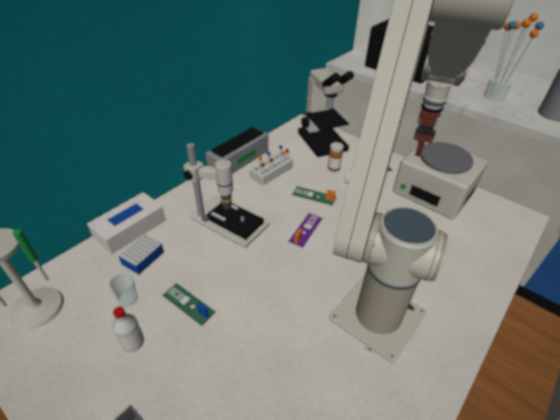

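Run:
```python
from h import *
s=shot("top")
for u,v,z in((366,238,51),(352,200,6),(357,219,6),(257,190,63),(236,180,45),(277,180,45),(240,210,45),(277,207,45)): print(u,v,pix2w(s,u,v,z).round())
P,C,u,v=cloud(s); C=C.astype(int)
reg=(u>335)&(u<380)&(v>185)&(v<250)
o=reg&(C[:,0]>150)&(C[:,1]<130)&(C[:,2]<80); print("orange",o.sum(),P[o].mean(0),P[o].max(0))
g=reg&(C[:,1]>C[:,0]+20)&(C[:,1]>C[:,2]); Q=P[g][:,:2].astype(np.float32); print("green",g.sum(),cv2.minAreaRect(Q))
reg=(u>225)&(u<290)&(v>140)&(v<220)
b=reg&(C.max(1)<60)&(abs(P[:,2]-45)<8); print("stage",b.sum(),cv2.minAreaRect(P[b][:,:2].astype(np.float32)),np.median(P[b][:,2]))
c=cams.get_calibration("wrist"); print(np.array(c["mount"]).round(2).tolist(),np.array(c["mtx"]).round().tolist()); o=get_obs(); print(Ro.from_rotvec(o["orientation"]).as_matrix().round(3).tolist(),o["t"],ctrl.tcp_to_grasp)
```

```text
366 238 [ 412. -346.   51.]
352 200 [ 546. -313.    6.]
357 219 [ 482. -328.    6.]
257 190 [563.   0.  63.]
236 180 [601.  70.  45.]
277 180 [602. -64.  45.]
240 210 [501.  55.  45.]
277 207 [512. -64.  45.]
orange 25 [ 417.46090986 -349.36373668   50.52917642] [ 431.32800512 -342.2735404    57.02835513]
green 570 ((481.61773681640625, -327.63104248046875), (167.70477294921875, 56.17321014404297), 19.44390869140625)
stage 1372 ((615.0203857421875, 12.099987030029297), (212.30020141601562, 116.6528549194336), 4.93225622177124) 44.707575267401694
[[0.0, -0.96, -0.29, 79.65], [1.0, 0.0, 0.0, 1.18], [-0.0, -0.29, 0.96, -160.84], [0.0, 0.0, 0.0, 1.0]] [[340.0, 0.0, 279.0], [0.0, 340.0, 215.0], [0.0, 0.0, 1.0]]
[[0.945, 0.327, 0.0], [0.327, -0.945, -0.0], [0.0, 0.0, -1.0]] 0.85 18.700000000000003
```

```bash
python3 -m creep '[0.04,0.04,0,0, 0.08,0.08,0,0, 0.11,0.12,0,0, 0.14,0.155,0,0, 0.17,0.19,0,0, 0.195,0.22,0,0, 0.214,0.241,0,0, 0.214,0.241,0,0, 0.214,0.241,0,0]' 1
python3 - <<'E'
from h import *
s=shot("wrist","w1.png"); o=get_obs();print(o["ee_pos"],o["t"])
for t in("carrier_handle","carrier_eye","carrier_specimen"):
    for r in boxes_of("wrist",t)[:3]:
        u,v=r["centre"]; print(t,round(r["score"],2),round(u),round(v),pix2w(s,u,v).round(1))
P,C,u,v=cloud(s); C=C.astype(int)
near=np.hypot(P[:,0]-480,P[:,1]+330)<130
o=near&(C[:,0]>C[:,2]+60)&(C[:,0]>C[:,1]+30)&(P[:,2]>44); print("orange top",o.sum(),cv2.minAreaRect(P[o][:,:2].astype(np.float32)),np.median(P[o][:,2]))
g=near&(C[:,1]>C[:,0]+20)&(C[:,1]>C[:,2])&(P[:,2]<15); print("green",g.sum(),cv2.minAreaRect(P[g][:,:2].astype(np.float32)),np.median(P[g][:,2]))
E
python3 -m creep '[0.02,0.04,0,-0.03, 0.03,0.08,0,-0.06, 0.04,0.12,0,-0.09, 0.05,0.16,0,-0.12, 0.055,0.2,0,-0.15, 0.06,0.24,0,-0.18, 0.06,0.28,0,-0.21, 0.06,0.32,0,-0.24,0.06,0.355,0,-0.25,0.06,0.355,0,-0.25]'
python3 - <<'E'
from h import *
s=shot("wrist","w2.png"); o=get_obs();print(o["ee_pos"],o["t"])
for t in("post","guides","objective"):
    for r in boxes_of("wrist",t)[:3]:
        u,v=r["centre"]; print(t,round(r["score"],2),round(u),round(v),pix2w(s,u,v).round(1))
np.savez("w2.npz",im=s[0],d=s[1],K=s[2],A=s[3],b=s[4])
E
```

```text
t: 1.6
ee_pos: [421.1, -345.9, 222.9]
orientation: [-3.096, -0.527, -0.002]
ft_force: [-0.1, 0.2, -0.0]
width: 87.7
grasp_force: 0.0
[ 419.82418213 -347.72192318  222.85399661] 1.65
carrier_handle 0.87 96 153 [ 390.8 -144.6    4.8]
carrier_handle 0.81 284 120 [ 492.2 -328.3    5.1]
carrier_handle 0.77 546 284 [ 415.4 -699.6    5.8]
carrier_eye 0.86 207 311 [ 240.6 -314.6    5.4]
carrier_eye 0.78 282 120 [ 491.6 -325.9    5.9]
carrier_eye 0.74 97 154 [ 389.5 -145.8    4.7]
carrier_specimen 0.91 98 156 [ 388.3 -147.4    5. ]
carrier_specimen 0.88 542 287 [ 409.7 -696.6    5.6]
carrier_specimen 0.64 281 124 [ 487.3 -327.     4.8]
orange top 329 ((420.165283203125, -350.6377868652344), (33.34572982788086, 9.239500045776367), 19.250104904174805) 49.87075652340093
green 223 ((495.07470703125, -325.21697998046875), (149.63204956054688, 58.04812240600586), 18.58753204345703) 5.031616370830932
t: 2.63
ee_pos: [478.0, 8.5, 222.8]
orientation: [-3.138, -0.132, -0.0]
ft_force: [0.2, -0.0, 0.2]
width: 87.9
grasp_force: 0.0
[478.1566369    6.48326842 222.74959464] 2.6833
post 0.82 289 80 [588.1   7.3  43.8]
guides 0.69 292 81 [587.1   4.7  44. ]
objective 0.75 289 24 [618.7  11.9 115.4]
```

View pics/w1.png

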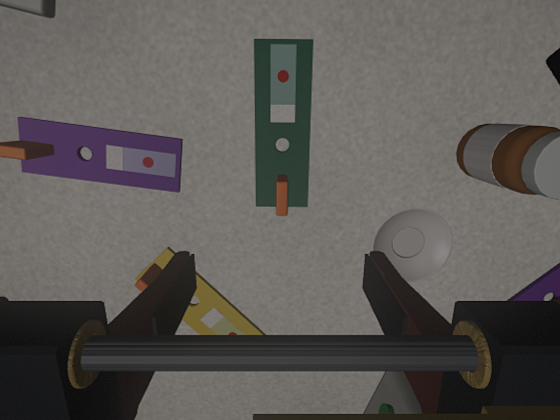

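View pics/w2.png

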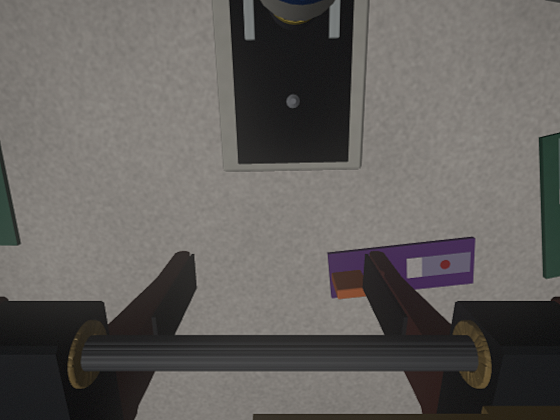

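```bash
cat > m.py <<'E'
from h import *
z=np.load("w2.npz"); s=tuple(z[k] for k in("im","d","K","A","b"))
P,C,u,v=cloud(s); C=C.astype(int)
reg=(u>225)&(u<370)&(v<175)
b=reg&(C.max(1)<50)&(abs(P[:,2]-45)<6); Q=P[b]; print("stage z",np.median(Q[:,2]))
# row-wise stage left/right edges -> lines
im=s[0].astype(int).max(2); L=[];R=[]
for r in range(20,155):
    row=im[r]; dk=np.nonzero((row[225:365]<55))[0]+225
    L.append(pix2w(s,dk.min()-.5,r,45)[:2]); R.append(pix2w(s,dk.max()+.5,r,45)[:2])
F=[]
for c in range(245,342):
    dk=np.nonzero(im[110:175,c]<55)[0]+110; F.append(pix2w(s,c,dk.max()+.5,45)[:2])
def fit(p): 
    p=np.array(p,np.float32); return cv2.fitLine(p,cv2.DIST_HUBER,0,.01,.01).ravel()
for n,p in(("L",L),("R",R),("F",F)): f=fit(p); print(n,f.round(3),np.degrees(np.arctan2(f[1],f[0])).round(2))
l,r,f=fit(L),fit(R),fit(F)
def X(a,b): t=np.linalg.solve(np.c_[a[:2],-b[:2]],b[2:]-a[2:]); return a[2:]+t[0]*a[:2]
a,b=X(l,f),X(r,f); m=(a+b)/2; print("corners",a,b,np.linalg.norm(a-b),"mid",m)
d=(a-b)/np.linalg.norm(a-b); ax=np.array([d[1],-d[0]]); print("axis from front",ax,np.degrees(np.arctan2(ax[1],ax[0])),"post est",m+58*ax)
t=reg&(P[:,2]>57)&(P[:,2]<68)&(v>80)&(v<120)&(u>275)&(u<310); print("post top",t.sum(),P[t].mean(0),np.median(P[t],0))
g=reg&(P[:,2]>48.5)&(P[:,2]<55)&(C.min(1)>90)&(v<45)
for w in((u<290),(u>=290)): q=P[g&w]; print("guide",len(q),q.mean(0),q.min(0),q.max(0), fit(q[:,:2]))
cv2.imwrite("pics/crop.png",cv2.resize(s[0][0:180,200:390,::-1],None,fx=4,fy=4)[:600,:760])
E
python3 m.py
```

```text
stage z 43.87303604287152
L [9.94000e-01 1.06000e-01 5.76554e+02 5.79940e+01] 6.1
R [ 9.9500e-01  1.0300e-01  5.8573e+02 -5.0057e+01] 5.92
F [ 1.03000e-01 -9.95000e-01  5.12915e+02 -3.61200e+00] -84.07
corners [507.28738  50.59237] [518.4608   -57.032127] 108.20295 mid [512.8741     -3.2198792]
axis from front [0.994654   0.10326365] 5.927137 post est [570.564       2.7694125]
post top 140 [569.38419778   2.48216898  60.30788003] [569.37928571   2.53748507  60.29464707]
guide 339 [633.77076489  47.09015278  49.85620729] [618.06156698  41.53894868  48.501912  ] [649.01208219  52.0117785   51.97308532] [9.9686456e-01 7.9126507e-02 6.3392944e+02 4.6997627e+01]
guide 318 [640.36290477 -27.54320861  49.97468059] [625.97598785 -32.38829607  48.51436871] [655.22815766 -22.47297426  52.25364459] [ 9.9924135e-01  3.8945109e-02  6.4059937e+02 -2.7532495e+01]
```

View pics/crop.png

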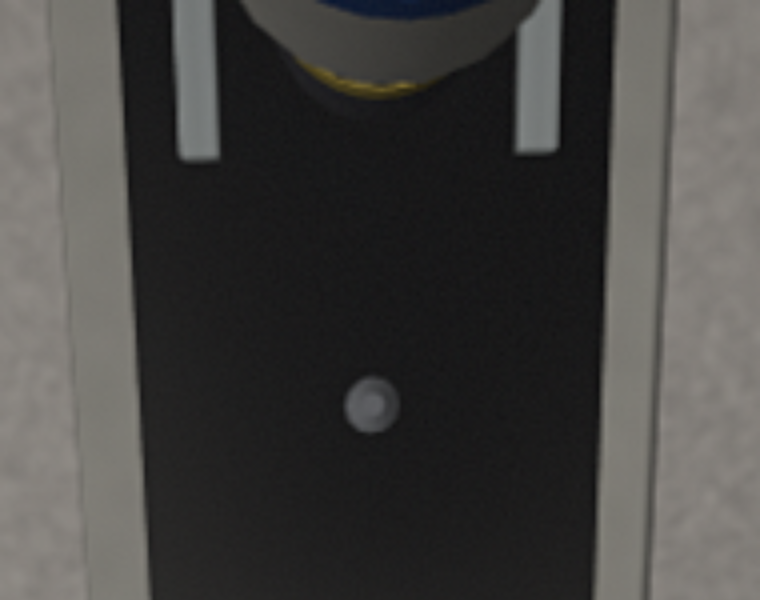

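Run:
```python
from h import *
o=get_obs(); Rt=Ro.from_rotvec(o["orientation"]).as_matrix(); p=np.array(o["ee_pos"]); print(o["qpos"])
for n in("side","top"):
    s=shot(n); P,C,u,v=cloud(s); T=(P-p)@Rt
    m=(T[:,2]<-20)&(T[:,2]>-330)&(abs(T[:,1])<110)&(abs(T[:,0])<140)
    q=T[m]; print(n,m.sum(),[ (z,q[(q[:,2]<z)&(q[:,2]>=z-30)].min(0).round().tolist()[:2],q[(q[:,2]<z)&(q[:,2]>=z-30)].max(0).round().tolist()[:2]) for z in range(-20,-320,-30) if ((q[:,2]<z)&(q[:,2]>=z-30)).any()])
    w=m&(T[:,0]>50)&(T[:,2]<-90); print(w.sum(), np.c_[T[w],C[w],u[w],v[w]][::max(1,w.sum()//12)].round())
    if n=="side":
        cc=w2pix(s,p+Rt@[0,0,-120]).astype(int); print(cc)
        x0,y0=max(0,cc[0]-60),max(0,cc[1]-60); cv2.imwrite("pics/arm.png",cv2.resize(s[0][y0:y0+120,x0:x0+120,::-1],None,fx=5,fy=5,interpolation=cv2.INTER_CUBIC))
# carrier from w1
im=cv2.imread("pics/w1.png")[:,:,::-1]
z=np.load("w2.npz"); c=cams.get_calibration("wrist"); M=np.array(c["mount"]); R1=Ro.from_rotvec([-3.096,-.527,-.002]).as_matrix()
s=(im,None,z["K"],R1@M[:3,:3],R1@M[:3,3]+np.array([419.82,-347.72,222.85]))
g=im.astype(int)
m=(g[:,:,0]>g[:,:,2]+50)&(g[:,:,0]>g[:,:,1]+50); m[:, :260]=0; m[:,305:]=0; m[100:,:][...]; 
sp=m.copy(); sp[95:]=0; v,u=np.nonzero(sp); S=pix2w(s,u.mean(),v.mean(),6); print("spec",S,u.mean(),v.mean())
e=(g.min(2)>90); e[:, :272]=0; e[:,293:]=0; e[:134]=0; e[156:]=0; v,u=np.nonzero(e); E=pix2w(s,u.mean(),v.mean(),5); print("eye",E,u.mean(),v.mean(),len(u))
d=S-E; print(np.linalg.norm(d[:2]),np.arctan2(d[1],d[0])); a=np.arctan2(d[1],d[0]); print("handle",(E-50*np.array([np.cos(a),np.sin(a),0])))
```

```text
[-1.65274794e-02  2.06758267e-01  1.94577883e+00 -4.07090657e-04
  9.89030495e-01  1.47318632e+00]
side 2652 [(-20, [-11.0, -58.0], [140.0, 55.0]), (-50, [-10.0, -57.0], [139.0, 58.0]), (-80, [-32.0, -88.0], [35.0, 82.0]), (-110, [-32.0, -91.0], [36.0, 90.0]), (-140, [-32.0, -44.0], [34.0, 15.0]), (-170, [-36.0, -43.0], [37.0, 28.0]), (-200, [-39.0, -41.0], [30.0, 19.0]), (-230, [-38.0, -39.0], [36.0, 18.0]), (-260, [-39.0, -64.0], [44.0, 18.0]), (-290, [-84.0, -69.0], [54.0, -53.0])]
7 [[  52.  -54. -321.   79.  102.   98.  230.  103.]
 [  53.  -53. -318.   82.  104.   99.  230.  104.]
 [  53.  -53. -315.   83.  105.  101.  230.  105.]
 [  53.  -53. -312.   83.  104.  100.  230.  106.]
 [  54.  -53. -308.   82.  103.   99.  230.  107.]
 [  51.  -53. -306.  112.  119.  111.  231.  108.]
 [  50.  -54. -301.  107.  115.  107.  231.  110.]]
[259 162]
top 936 [(-20, [136.0, -2.0], [140.0, 23.0]), (-80, [-34.0, -58.0], [13.0, 80.0]), (-110, [-33.0, -64.0], [32.0, 89.0]), (-140, [-21.0, -40.0], [-8.0, -30.0]), (-170, [-33.0, -40.0], [-14.0, 32.0]), (-200, [-38.0, -36.0], [-16.0, 32.0]), (-230, [-38.0, -27.0], [-26.0, 21.0]), (-260, [-40.0, -46.0], [-3.0, 62.0]), (-290, [-65.0, -48.0], [42.0, 64.0])]
0 []
spec [ 532.16812698 -313.53473909    6.        ] 282.59139784946234 75.75268817204301
eye [ 466.37469826 -336.13147433    5.        ] 281.95588235294116 144.27205882352942 136
69.56570782569183 0.330827512423889
handle [ 419.08600476 -352.37276329    5.        ]
```

View pics/arm.png

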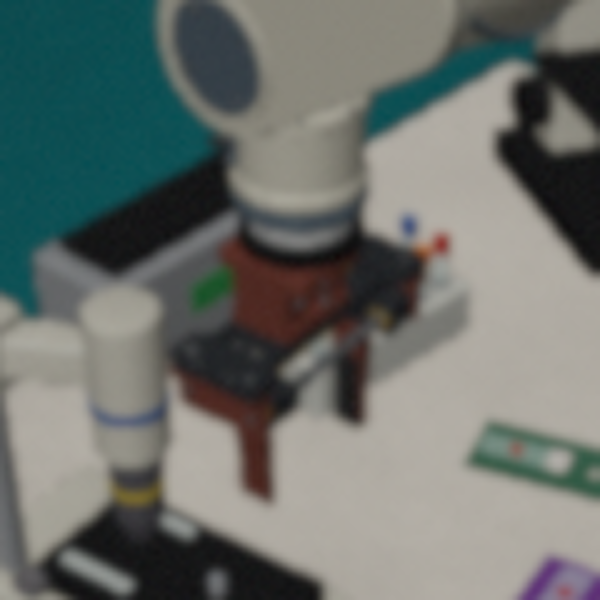

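```bash
python3 -m creep '[-0.01,-0.04,0,0.03, -0.02,-0.08,0,0.06, -0.025,-0.12,0,0.09, -0.03,-0.16,0,0.12, -0.035,-0.2,0,0.15, -0.04,-0.24,-0.01,0.18, -0.05,-0.28,-0.02,0.21, -0.055,-0.32,-0.03,0.24, -0.0585,-0.35,-0.05,0.25, -0.0585,-0.3565,-0.07,0.25]'
python3 -m creep '[0,0,-0.03,0, 0,0,-0.06,0, 0,0,-0.09,0, 0,0,-0.115,0, 0,0,-0.132,0, 0,0,-0.142,0, 0,0,-0.142,0, 0,0,-0.142,0]'
```

```text
t: 3.77
ee_pos: [418.6, -357.7, 152.7]
orientation: [3.096, 0.512, 0.003]
ft_force: [-0.4, -0.1, -0.7]
width: 88.1
grasp_force: 0.0
t: 4.43
ee_pos: [419.2, -351.9, 10.7]
orientation: [-3.098, -0.518, 0.0]
ft_force: [1.1, 0.2, 0.7]
width: 87.5
grasp_force: 0.0
```

Run:
```python
from h import *
s=shot("wrist","w3.png"); o=get_obs(); p=np.array(o["ee_pos"]); Rt=Ro.from_rotvec(o["orientation"]).as_matrix(); print(p,o["t"],Rt[:2,0])
P,C,u,v=cloud(s); C=C.astype(int); T=(P-p)@Rt
m=(C[:,0]>C[:,2]+40)&(C[:,0]>C[:,1]+25)&(abs(T[:,0])<30)&(abs(T[:,1])<30)&(P[:,2]>45)&(P[:,2]<56)
print("handle top in tool",m.sum(),np.percentile(T[m],[2,50,98],axis=0).round(1).tolist())
```

```text
[ 419.84203931 -352.13667303   11.41853606] 4.4833 [0.94544016 0.32579536]
handle top in tool 1723 [[-8.7, -7.2, -39.5], [5.5, -1.5, -38.3], [18.0, 3.8, -36.5]]
```

View pics/w3.png

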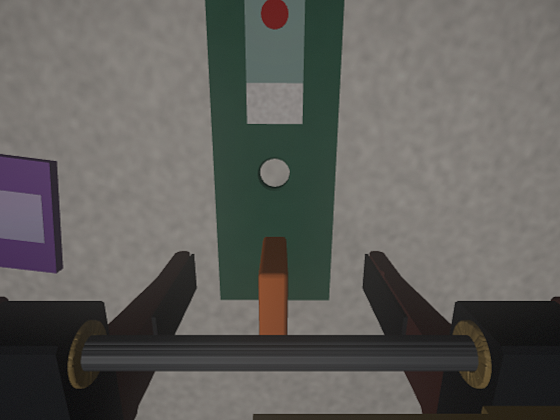

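```bash
python3 -m creep '[0,0,0,0,0,0,0,0,0,0,0,0,0,0,0,0,0,0,0,0,0,0,0,0,0,0,0,0,0,0,0,0,0,0,0,0,0,0,0,0]' 0
cat > eye.py <<'E'
from h import *
import sys
s=shot("wrist",sys.argv[1] if len(sys.argv)>1 else None); o=get_obs(); p=np.array(o["ee_pos"]); Rt=Ro.from_rotvec(o["orientation"]).as_matrix(); print(p,o["t"],o["ft_force"],o["width"],o["grasp_force"],np.arctan2(Rt[1,0],Rt[0,0]))
P,C,u,v=cloud(s); C=C.astype(int); T=(P-p)@Rt
m=(C[:,0]>C[:,2]+40)&(C[:,0]>C[:,1]+25)&(abs(T[:,0])<30)&(abs(T[:,1])<30)&(T[:,2]<-33)&(T[:,2]>-48)
if m.any(): print("handle top in tool",m.sum(),np.percentile(T[m],[2,50,98],axis=0).round(1).tolist())
g=(C[:,1]>C[:,0]+15)&(C[:,1]>C[:,2])&(abs(T[:,1])<40)&(T[:,0]>-10)&(T[:,0]<170)&(T[:,2]>-40)&(T[:,2]<130)
G=T[g]; a=np.polyfit(G[:,0],G[:,2],1); print("plate z(x)=",a.round(3),"pitch deg",np.degrees(np.arctan(a[0])).round(2),len(G),G.max(0).round(),
 "midline",np.polyfit(*np.array([[x,(np.percentile(G[abs(G[:,0]-x)<4,1],1)+np.percentile(G[abs(G[:,0]-x)<4,1],99))/2] for x in range(30,110,8) if (abs(G[:,0]-x)<4).sum()>20]).T,1).round(3))
E
python3 eye.py w4.png
```

```text
t: 5.32
ee_pos: [419.7, -351.2, 10.6]
orientation: [-3.098, -0.52, 0.0]
ft_force: [0.1, -0.0, -0.5]
width: 24.7
grasp_force: 0.0
[ 419.69212071 -351.16227723   10.61967494] 5.3667 [ 0.22873776 -0.04786217  0.39832725] 20.729276616757776 0.0 0.33287163199404834
handle top in tool 1708 [[-8.3, -6.2, -40.3], [6.0, -0.7, -39.1], [18.0, 4.7, -37.3]]
plate z(x)= [0.    5.731] pitch deg 0.01 25483 [127.  30.  11.] midline [ 0.004 -0.58 ]
```

```bash
python3 -m creep '[0,0,0,0,0,0,0,0,0,0,0,0,0,0,0,0,0,0,0,0]' 0; python3 eye.py; python3 -m creep '[0,0,0.01,0, 0,0,0.025,0, 0,0,0.045,0, 0,0,0.07,0, 0,0,0.09,0, 0,0,0.1,0, 0,0,0.1,0, 0,0,0.1,0]'; python3 eye.py w5.png
```

```text
t: 5.78
ee_pos: [419.6, -351.1, 10.6]
orientation: [-3.098, -0.52, 0.0]
ft_force: [-1.0, 1.4, 0.1]
width: 11.8
grasp_force: 30.0
[ 419.56713942 -351.04881324   10.61949242] 5.8333 [-0.03661789  1.3867943   0.17222829] 11.93928889210946 29.98461753129959 0.33279558659538033
handle top in tool 1731 [[-8.2, -4.3, -40.4], [5.8, 1.0, -39.1], [18.1, 6.7, -37.1]]
plate z(x)= [-0.     5.745] pitch deg -0.0 25269 [127.  31.  12.] midline [-1.000e-03  1.318e+00]
t: 6.5
ee_pos: [419.7, -351.3, 110.9]
orientation: [3.097, 0.52, 0.001]
ft_force: [0.6, 1.0, -1.9]
width: 11.7
grasp_force: 30.0
[ 419.25498036 -350.81885109  110.0869889 ] 6.55 [ 0.29295813  0.32082781 -1.90186519] 11.730958731342131 29.985288083553314 0.3328527099958409
handle top in tool 1752 [[-7.8, -3.8, -41.2], [6.1, 1.9, -39.9], [18.4, 7.3, -38.0]]
plate z(x)= [-1.000e-03  4.928e+00] pitch deg -0.05 26542 [127.  32.  12.] midline [-1.000e-03  1.939e+00]
```

View pics/w5.png

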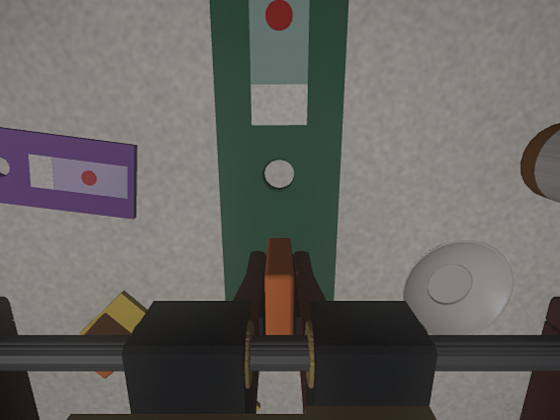

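```bash
python3 -m creep '[0,0.03,0.02,0.12, 0,0.065,0.04,0.24, 0,0.1,0.04,0.36, 0,0.135,0.04,0.48, 0,0.17,0.04,0.6, 0,0.205,0.04,0.72, 0,0.24,0.04,0.84, 0.005,0.275,0.04,0.96, 0.01,0.31,0.04,1.08, 0.015,0.345,0.04,1.2]' 0
python3 -m creep '[0,0.03,0,0.1, 0,0.055,0,0.141, 0,0.07,0,0.141, 0,0.075,0,0.141, 0,0.075,0,0.141, 0,0.075,0,0.141]'
python3 - <<'E'
from h import *
o=get_obs(); Rt=Ro.from_rotvec(o["orientation"]).as_matrix(); print(o["ee_pos"],np.arctan2(Rt[1,0],Rt[0,0]),o["qpos"],o["ft_force"])
E
```

```text
t: 7.38
ee_pos: [433.7, -4.5, 149.5]
orientation: [-2.256, -2.184, 0.003]
ft_force: [0.4, 0.1, -1.7]
width: 11.9
grasp_force: 30.0
t: 7.88
ee_pos: [434.2, 68.4, 149.9]
orientation: [-2.103, -2.333, 0.002]
ft_force: [-0.1, -0.8, -1.9]
width: 12.0
grasp_force: 30.0
[434.15849777  68.37833382 149.94324042] 1.674223249445571 [ 1.29332990e-01  2.68155557e-01  2.08151385e+00 -3.95775284e-04
  7.93563422e-01  2.61841249e-02] [-0.1249844  -0.76056716 -1.91457351]
```

```bash
python3 -m creep '[0.03,0,0,0, 0.06,0,0,0, 0.085,0,-0.01,0, 0.0935,0,-0.03,0, 0.0935,0,-0.055,0, 0.0935,0,-0.075,0, 0.0935,0,-0.086,0, 0.0935,0,-0.091,0, 0.0935,0,-0.091,0, 0.0935,0,-0.091,0]' 0
python3 -m creep '[0,0,-0.002,0, 0,0,-0.004,0, 0,0,-0.005,0, 0,0,-0.005,0]'; python3 eye.py w6.png
```

```text
t: 8.72
ee_pos: [528.6, 68.4, 60.2]
orientation: [2.105, 2.332, 0.001]
ft_force: [-0.3, 0.9, -1.7]
width: 11.6
grasp_force: 30.0
t: 9.05
ee_pos: [528.8, 68.9, 55.6]
orientation: [2.103, 2.332, 0.002]
ft_force: [-0.6, -0.6, 4.1]
width: 11.9
grasp_force: 30.0
[528.78187553  68.93494611  55.57484589] 9.1 [-0.14182634 -0.30689787  4.92171829] 11.76654402755154 29.99768704175949 1.6741242583112175
handle top in tool 1889 [[-10.0, -4.7, -40.5], [4.7, 1.0, -39.1], [16.7, 6.7, -34.5]]
plate z(x)= [1.000e-03 5.691e+00] pitch deg 0.07 28119 [125.  31.  11.] midline [-0.     0.934]
```

View pics/w6.png

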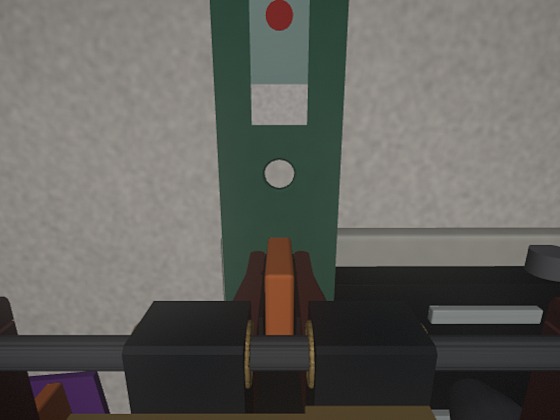

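```bash
python3 -m creep '[0,0,-0.0005,0, 0,0,-0.001,0, 0,0,-0.0015,0, 0,0,-0.0015,0]'; python3 -m creep '[0,0,-0.0005,0, 0,0,-0.001,0, 0,0,-0.0015,0, 0,0,-0.0015,0]'; python3 eye.py
```

```text
t: 9.43
ee_pos: [528.8, 69.2, 55.2]
orientation: [2.103, 2.332, 0.002]
ft_force: [-4.6, 1.2, 20.3]
width: 11.9
grasp_force: 30.0
t: 9.77
ee_pos: [528.7, 69.6, 54.2]
orientation: [2.104, 2.332, 0.003]
ft_force: [-7.6, 4.6, 27.0]
width: 11.4
grasp_force: 30.0
[528.7378554   69.62663257  54.19903902] 9.8167 [-6.67943796  4.19545099 27.07903549] 11.678893226010768 30.006251335144043 1.6739020733818386
handle top in tool 1926 [[-9.2, -4.6, -41.2], [5.4, 1.0, -39.9], [17.2, 6.7, -34.4]]
plate z(x)= [0.027 4.86 ] pitch deg 1.54 28108 [125.  31.  12.] midline [0.001 0.932]
```

```bash
python3 -m creep '[0,0,0.015,0, 0,0,0.025,0, -0.03,0,0.03,0, -0.06,0,0.02,0, -0.083,0,0,0, -0.083,0,-0.02,0, -0.083,0,-0.033,0, -0.083,0,-0.039,0, -0.083,0,-0.041,0, -0.083,0,-0.041,0]' 0
python3 -m creep '[0,0,0,0,0,0,0,0,0,0,0,0,0,0,0,0]' 0.35
python3 -m creep '[0.0,0.004,0,0,0,0.008,0,0,-0.001,0.011,0,0,-0.001,0.011,0,0,-0.001,0.011,0,0]' 0.35
python3 eye.py w7.png
```

```text
t: 10.65
ee_pos: [445.4, 68.8, 10.7]
orientation: [-2.104, -2.333, 0.0]
ft_force: [0.7, -0.3, -2.2]
width: 11.6
grasp_force: 30.0
t: 10.98
ee_pos: [445.8, 68.9, 11.2]
orientation: [2.104, 2.332, 0.002]
ft_force: [-0.0, -0.4, -0.3]
width: 30.5
grasp_force: 0.0
t: 11.4
ee_pos: [444.1, 80.1, 10.7]
orientation: [-2.103, -2.334, 0.0]
ft_force: [-0.1, 0.4, 0.5]
width: 30.9
grasp_force: 0.0
[444.06830016  80.00510158  10.65199119] 11.45 [ 0.61402038 -0.18049776 -0.09156048] 30.737607814962022 0.0 1.6742954203957876
handle top in tool 1144 [[-10.3, -4.4, -40.3], [-0.8, 1.4, -39.0], [5.7, 6.8, -33.8]]
plate z(x)= [1.000e-03 5.743e+00] pitch deg 0.03 25582 [125.  31.  12.] midline [-0.     1.265]
```

View pics/w7.png

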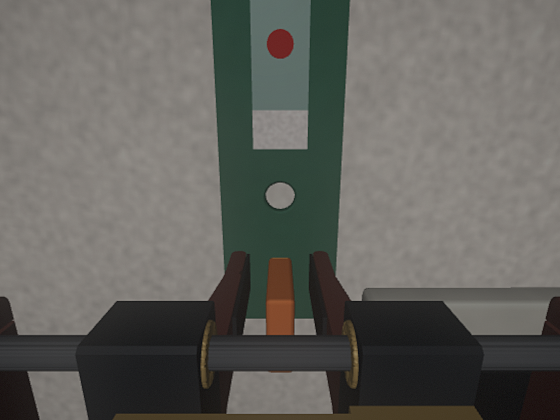

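```bash
python3 -m creep '[0,0,0,0,0,0,0,0,0,0,0,0,0,0,0,0,0,0,0,0,0,0,0,0,0,0,0,0]' 0
python3 -m creep '[0,0,0.02,0, 0,0,0.05,0, 0.02,0,0.07,0, 0.05,0,0.07,0, 0.075,0,0.065,0, 0.0825,0,0.055,0, 0.0825,0,0.047,0, 0.0825,0,0.0445,0, 0.0825,0,0.0445,0, 0.0825,0,0.0445,0]'
python3 -m creep '[0,0,-0.001,0, 0,0,-0.002,0, 0,0,-0.003,0, 0,0,-0.004,0, 0,0,-0.004,0]';python3 eye.py
```

```text
t: 12.03
ee_pos: [444.2, 79.7, 10.7]
orientation: [2.104, 2.333, -0.0]
ft_force: [-0.1, 0.1, -0.4]
width: 11.7
grasp_force: 30.0
t: 12.87
ee_pos: [525.5, 79.8, 54.8]
orientation: [-2.103, -2.332, 0.002]
ft_force: [0.5, -0.3, -1.0]
width: 11.9
grasp_force: 30.0
t: 13.28
ee_pos: [525.5, 80.7, 52.6]
orientation: [-2.103, -2.332, 0.0]
ft_force: [-6.0, 5.8, 18.8]
width: 11.9
grasp_force: 30.0
[525.46877766  80.71058587  52.57944997] 13.3333 [-6.51337426  6.84056256 19.0183526 ] 11.92443893734629 30.003828406333923 1.6736175147636527
handle top in tool 1321 [[-27.4, -4.6, -42.3], [0.4, 1.1, -40.5], [7.3, 6.7, -33.9]]
plate z(x)= [0.062 4.406] pitch deg 3.54 27686 [127.  31.  14.] midline [0.001 0.986]
```

```bash
python3 -m creep '[0,0,-0.001,0, 0,0,-0.002,0, 0,0,-0.003,0, 0,0,-0.003,0]';python3 -m creep '[0,0,-0.001,0, 0,0,-0.0015,0, 0,0,-0.0015,0]';python3 eye.py
```

```text
t: 13.67
ee_pos: [525.4, 81.0, 49.8]
orientation: [-2.103, -2.331, -0.0]
ft_force: [-7.2, 8.9, 21.4]
width: 12.0
grasp_force: 30.0
t: 13.92
ee_pos: [525.4, 81.1, 48.6]
orientation: [-2.103, -2.331, -0.0]
ft_force: [-7.7, 9.7, 25.7]
width: 11.8
grasp_force: 35.6
[525.47188104  81.12197596  48.64866695] 13.9667 [-8.01004236  9.57482598 25.06060997] 11.615201343388339 35.62521348358132 1.6735189212404693
handle top in tool 1470 [[-24.4, -4.6, -45.9], [2.4, 1.0, -42.5], [9.7, 6.6, -34.5]]
plate z(x)= [0.129 2.423] pitch deg 7.34 25446 [129.  31.  21.] midline [0.001 0.926]
```

```bash
python3 -m creep '[0,0,-0.001,0, 0,0,-0.002,0, 0,0,-0.0025,0, 0,0,-0.0025,0]';python3 eye.py
```

```text
t: 14.3
ee_pos: [525.5, 81.2, 47.2]
orientation: [-2.104, -2.331, -0.001]
ft_force: [-10.8, 9.8, 39.3]
width: 11.9
grasp_force: 54.1
[525.50614087  81.24505014  47.2363952 ] 14.35 [-11.62880715   9.57537688  38.96783929] 12.215612044943072 54.11391533911228 1.6734279056482546
handle top in tool 1526 [[-6.9, -4.6, -45.3], [3.6, 1.0, -42.6], [11.4, 6.6, -34.5]]
plate z(x)= [0.174 2.325] pitch deg 9.87 23856 [130.  31.  27.] midline [0.    1.065]
```

```bash
python3 -m creep '[0,0,0.005,0, 0,0,0.009,0, 0,-0.003,0.009,0, 0,-0.006,0.009,0, 0,-0.006,0.006,0, 0,-0.006,0.0045,0, 0,-0.006,0.0045,0]' 0
python3 -m creep '[0,0,0,0,0,0,0,0,0,0,0,0,0,0,0,0,0,0,0,0]' 0.22
python3 eye.py w8.png
```

```text
t: 14.93
ee_pos: [526.3, 73.2, 48.8]
orientation: [-2.104, -2.332, 0.002]
ft_force: [-3.6, -2.8, 11.0]
width: 11.9
grasp_force: 53.2
t: 15.35
ee_pos: [526.9, 73.8, 48.6]
orientation: [2.104, 2.333, 0.0]
ft_force: [-0.6, 0.5, 4.6]
width: 19.2
grasp_force: 2.2
[526.88004034  73.82917329  48.63744536] 15.4 [1.08254194 0.21144356 5.64210388] 19.240382868433272 2.1574022094137035 1.6737692199899605
handle top in tool 1795 [[-6.5, -5.4, -44.6], [4.9, 0.2, -40.8], [15.6, 5.8, -35.3]]
plate z(x)= [0.294 4.499] pitch deg 16.39 22502 [136.  30.  47.] midline [0.002 0.073]
```

View pics/w8.png

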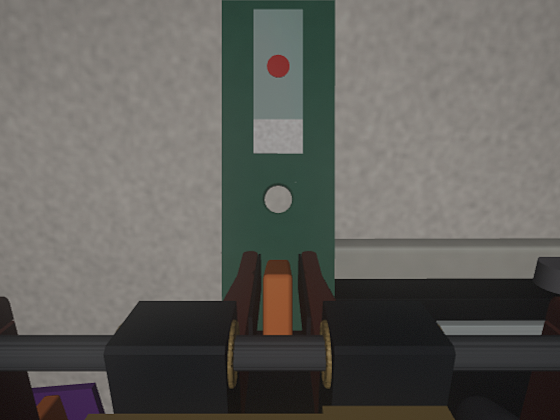

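```bash
python3 -m creep '[0,0,0.003,0,0,0,0.006,0,0,0,0.007,0,0,0,0.007,0]' 0.22
python3 -m creep '[0,0,0,0,0,0,0,0,0,0,0,0,0,0,0,0,0,0,0,0]' 0
python3 -m creep '[0,0,0.005,0,0,0,0.02,0,0,0,0.04,0,0,0,0.065,0,0,0,0.08,0,0,0,0.085,0,0,0,0.085,0,0,0,0.085,0]'
python3 eye.py w9.png
```

```text
t: 15.73
ee_pos: [526.6, 73.8, 55.8]
orientation: [2.104, 2.333, -0.0]
ft_force: [0.7, 0.5, 0.6]
width: 19.4
grasp_force: 0.0
t: 16.15
ee_pos: [526.5, 73.8, 55.6]
orientation: [-2.104, -2.333, 0.0]
ft_force: [-1.1, -0.2, -0.0]
width: 11.7
grasp_force: 30.0
t: 16.82
ee_pos: [526.3, 73.8, 140.3]
orientation: [-2.104, -2.333, 0.001]
ft_force: [0.2, 0.4, -2.6]
width: 12.1
grasp_force: 30.0
[525.92300591  73.72418067 139.75753601] 16.8667 [-0.74231349  0.05297341 -1.0782237 ] 11.996011974330232 29.99959498643875 1.673811290614829
handle top in tool 1483 [[-10.7, -4.4, -39.8], [-0.7, 1.4, -36.2], [10.8, 7.3, -33.1]]
plate z(x)= [ 0.294 10.903] pitch deg 16.4 22314 [135.  31. 126.] midline [-0.     1.371]
```

Run:
```python
from h import *
c=cams.get_calibration("wrist"); M=np.array(c["mount"]); K=np.array(c["mtx"])
im=cv2.imread("pics/w9.png")[:,:,::-1].astype(int)
def blob(m,x0,x1,y0,y1):
    w=np.zeros_like(m); w[y0:y1,x0:x1]=m[y0:y1,x0:x1]
    n,l,st,ce=cv2.connectedComponentsWithStats(w.astype(np.uint8)); i=1+np.argmax(st[1:,4]); return ce[i],st[i]
red=(im[:,:,0]>im[:,:,1]+40)
g=(im[:,:,1]>im[:,:,0]+10)&(im[:,:,1]>im[:,:,2])
e,se=blob(~g,250,310,165,240); r,sr=blob(red,250,310,20,120); print(e,se,r,sr)
def ray(u,v): return M[:3,:3]@np.linalg.inv(K)@[u,v,1.],M[:3,3]
def hit(p,a,b):
    d,o=ray(*p); k=(a*o[0]+b-o[2])/(d[2]-a*d[0]); return o+k*d
for b in(10.9,9.8):
    E=hit(e,.294,b);S=hit(r,.294,b); print(b,E,S,np.linalg.norm(S-E))
z=np.load("w2.npz"); s=tuple(z[k] for k in("im","d","K","A","b"))
gi=s[0].astype(int).mean(2)[88:116,280:306]; m=gi>60; v,u=np.nonzero(m); print("post px",u.mean()+280,v.mean()+88,u.min()+280,u.max()+280,v.min()+88,v.max()+88)
m=gi>gi.max()*.85; v,u=np.nonzero(m); pt=(u.mean()+280,v.mean()+88); print("tip",pt,len(u),pix2w(s,*pt,63))
```

```text
[278.97927461 195.42141623] [266 182  27  28 579] [279.00540541  67.41081081] [269  57  21  22 370]
10.9 [34.46832336  0.97482076 21.03368707] [101.63451146   0.94827835  40.78054637] 70.00882788242996
9.8 [34.71358713  0.97535736 20.00579462] [101.50018336   0.94896495  39.64105391] 69.61317072990919
post px 291.5267857142857 100.99107142857143 286 297 95 107
tip (np.float64(290.55555555555554), np.float64(101.23809523809524)) 63 [568.90048455   4.69801263  63.        ]
```

View pics/w9.png

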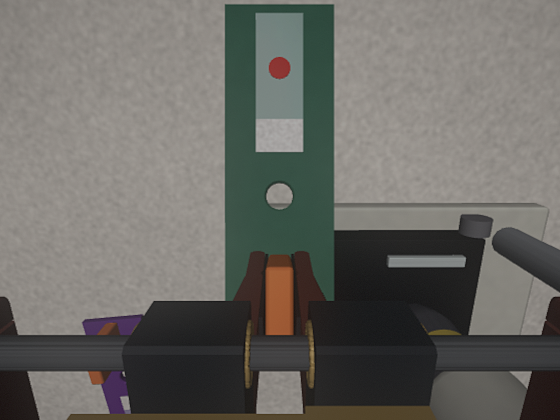

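```bash
python3 -m creep '[-0.02,0,0,-0.06, -0.045,-0.01,0,-0.18, -0.07,-0.02,0,-0.3, -0.09,-0.03,0,-0.42, -0.105,-0.04,0,-0.54, -0.11,-0.05,0,-0.66, -0.11,-0.06,0,-0.78, -0.11,-0.07,0,-0.9, -0.11,-0.08,0,-1.02, -0.11,-0.0856,0,-1.14]' 0
python3 -m creep '[0,0,0,-0.12,0,0,0,-0.24,0,0,0,-0.36,0,0,-0.005,-0.42,0,0,-0.0115,-0.431,0,0,-0.0115,-0.431,0,0,-0.0115,-0.431,0,0,-0.0115,-0.431]'
python3 eye.py
python3 - <<'E'
from h import *
s=shot("top","t2.png"); cv2.imwrite("pics/t2c.png",cv2.resize(s[0][120:240,190:320,::-1],None,fx=6,fy=5,interpolation=cv2.INTER_CUBIC)[:600,:780])
E
```

```text
t: 17.7
ee_pos: [415.7, -12.5, 139.6]
orientation: [-3.032, -0.819, 0.004]
ft_force: [-0.2, -0.2, -1.4]
width: 12.0
grasp_force: 30.0
t: 18.37
ee_pos: [416.4, -11.7, 128.8]
orientation: [-3.137, -0.164, 0.002]
ft_force: [0.5, 0.4, -1.6]
width: 11.8
grasp_force: 30.0
[416.58428446 -11.74309686 129.00283061] 18.4167 [ 0.47833378 -0.85531986 -1.93018768] 11.620687904283475 29.99949485063553 0.10395357635760724
handle top in tool 1268 [[-8.8, -4.6, -39.1], [0.2, 1.1, -35.7], [10.8, 6.6, -33.1]]
plate z(x)= [ 0.298 10.964] pitch deg 16.58 22757 [147.  36.  87.] midline [-1.000e-03  1.137e+00]
```

```bash
python3 -m creep '[0.01,0.001,-0.003,0, 0.02,0.002,-0.006,0, 0.03,0.003,-0.009,0, 0.04,0.004,-0.012,0, 0.05,0.005,-0.015,0, 0.05,0.005,-0.015,0, 0.05,0.005,-0.015,0]' 0
cat > lat.py <<'E'
from h import *
o=get_obs(); p=np.array(o["ee_pos"]); Rt=Ro.from_rotvec(o["orientation"]).as_matrix()
s=shot("wrist","lat%d.png"%int(o["t"]*100)); im=s[0].astype(int)
dark=(im.max(2)<60)
def tool(u,v,z): return (pix2w(s,u,v,z)-p)@Rt
L=[];R=[]
P,C,u,v=cloud(s); T=(P-p)@Rt; h=P[:,2]
# stage points from depth
st=(abs(h-44)<5)&(C.max(1)<60)&(T[:,0]>20)
print("stage pts",st.sum())
for x in range(30,130,5):
    m=st&(abs(T[:,0]-x)<2.5)
    if m.sum()>20:
        y=T[m,1]; L.append((x,np.percentile(y,.7))); R.append((x,np.percentile(y,99.3)))
L=np.array(L);R=np.array(R)
if len(L): print(np.c_[L,R[:,1],(L[:,1]+R[:,1])/2].round(1).tolist())
print(p,o["t"],np.arctan2(Rt[1,0],Rt[0,0]))
E
python3 lat.py; python3 eye.py
```

```text
t: 19.05
ee_pos: [467.0, -6.7, 113.7]
orientation: [-3.137, -0.162, 0.001]
ft_force: [-0.6, -0.1, -1.5]
width: 12.1
grasp_force: 30.0
stage pts 10804
[[45.0, -52.9, 55.4, 1.2], [50.0, -53.1, 55.1, 1.0], [55.0, -53.0, 55.4, 1.2], [60.0, -53.1, 55.3, 1.1], [65.0, -53.1, 55.1, 1.0], [70.0, -53.2, 55.2, 1.0], [75.0, -53.0, 55.1, 1.1], [80.0, -53.2, 55.1, 0.9], [85.0, -53.0, 55.1, 1.0], [90.0, -53.2, 55.1, 1.0], [95.0, -53.2, 55.2, 1.0], [100.0, -53.3, 55.0, 0.9], [105.0, -53.3, 55.2, 1.0], [110.0, -53.0, 55.0, 1.0], [115.0, -53.4, 55.1, 0.9], [120.0, -53.2, 55.2, 1.0], [125.0, -53.2, 55.0, 0.9]]
[467.04071244  -6.68855573 113.70759635] 19.05 0.10304360208620111
[466.11919203  -6.74596965 113.9140719 ] 19.15 [ 0.48176657 -0.10704496 -1.5385756 ] 11.841864025001996 29.999639689922333 0.1028970399384277
handle top in tool 1284 [[-8.2, -4.6, -39.1], [0.8, 1.2, -35.8], [11.7, 6.6, -33.2]]
plate z(x)= [ 0.296 10.74 ] pitch deg 16.48 23995 [143.  34.  72.] midline [-0.003  1.476]
```

```bash
python3 -m creep '[0.007,0.0007,-0.002,0, 0.014,0.0014,-0.004,0, 0.021,0.0021,-0.006,0, 0.028,0.0028,-0.008,0, 0.035,0.0036,-0.0102,0, 0.0398,0.0041,-0.0118,0, 0.0398,0.0041,-0.0118,0, 0.0398,0.0041,-0.0118,0]' 0
python3 lat.py; python3 eye.py
```

```text
t: 19.82
ee_pos: [506.5, -2.6, 102.1]
orientation: [-3.137, -0.162, 0.001]
ft_force: [-0.7, 0.9, -2.2]
width: 11.8
grasp_force: 30.0
stage pts 12978
[[30.0, -53.0, 55.2, 1.1], [35.0, -53.1, 55.0, 0.9], [40.0, -53.2, 55.2, 1.0], [45.0, -53.0, 54.9, 0.9], [50.0, -53.3, 55.1, 0.9], [55.0, -53.0, 54.8, 0.9], [60.0, -53.4, 55.0, 0.8], [65.0, -53.3, 55.0, 0.8], [70.0, -53.1, 55.0, 1.0], [75.0, -53.4, 55.2, 0.9], [80.0, -53.1, 54.9, 0.9], [85.0, -53.4, 55.1, 0.8], [90.0, -53.4, 55.0, 0.8], [95.0, -53.3, 54.8, 0.8], [100.0, -53.4, 55.0, 0.8], [105.0, -53.3, 54.8, 0.7], [110.0, -53.2, 55.0, 0.9], [115.0, -53.4, 54.8, 0.7], [120.0, -53.6, 54.9, 0.6], [125.0, -53.4, 55.1, 0.8]]
[506.49428508  -2.63677037 102.07131699] 19.8167 0.1029056431927194
[506.09783376  -2.69131581 102.25522846] 19.9167 [ 0.05065662 -0.34347781 -2.44633089] 12.083534814923018 29.99957799911499 0.10280398808134127
handle top in tool 1285 [[-8.5, -4.6, -39.2], [0.6, 0.7, -35.9], [11.1, 6.6, -33.1]]
plate z(x)= [ 0.292 10.977] pitch deg 16.29 23628 [140.  32.  60.] midline [-1.000e-03  1.222e+00]
```

```bash
python3 -m creep '[0.004,0.0006,-0.0012,0, 0.008,0.001,-0.0026,0, 0.012,0.0014,-0.004,0, 0.016,0.0018,-0.0054,0, 0.02,0.0022,-0.0068,0, 0.022,0.0025,-0.0078,0, 0.022,0.0025,-0.0078,0, 0.022,0.0025,-0.0078,0]' 0
cat > hole.py <<'E'
from h import *
o=get_obs(); p=np.array(o["ee_pos"]); Rt=Ro.from_rotvec(o["orientation"]).as_matrix()
s=shot("wrist","hole%d.png"%int(o["t"]*100)); im=s[0].astype(int)
P,C,u,v=cloud(s); T=(P-p)@Rt
g=(im[:,:,1]>im[:,:,0]+10)&(im[:,:,1]>im[:,:,2])
w=np.zeros(g.shape,np.uint8); w[130:250,250:310]=~g[130:250,250:310]
n,l,st,ce=cv2.connectedComponentsWithStats(w)
i=min(range(1,n),key=lambda i:abs(st[i,4]-580)); print("hole",ce[i],st[i])
x,y,a,b,_=st[i]
sub=s[0][y-3:y+b+3,x-3:x+a+3].max(2); print(sub[::2,::2])
dd=s[1][l==i]; vv,uu=np.nonzero(l==i); H=np.array([pix2w(s,q,r,depth=k) for q,r,k in zip(uu,vv,dd) if k>0]); TT=(H-p)@Rt
m=(H[:,2]>55)&(H[:,2]<67); 
print("hole pts z pct",np.percentile(H[:,2],[2,25,50,75,98]).round(1))
bright=im.max(2)>60; mm=(l==i)&bright; 
if mm.any(): vv,uu=np.nonzero(mm); print("bright in hole",uu.mean(),vv.mean(),len(uu))
E
python3 hole.py; python3 eye.py
```

```text
t: 20.58
ee_pos: [529.5, -0.2, 94.6]
orientation: [3.137, 0.161, 0.003]
ft_force: [1.4, 0.4, 0.0]
width: 11.6
grasp_force: 30.0
hole [278.78956835 193.07913669] [266 180  27  27 556]
[[ 81  80  80  81  81  82  80  80  80  81  81  81  81  81  82  81  82]
 [ 79  80  80  81  79  72  67  69  73  73  79  82  82  83  82  82  83]
 [ 79  80  80  74  61  61  93 111 108  92  68  70  82  84  81  82  82]
 [ 80  81  74  55 106 117 113 116 115 118  85  70  69  81  84  82  82]
 [ 81  77  58  91 118 114 115 116 113 118  94  71  72  46  86  81  80]
 [ 82  67  48  63 118 116 115 115 116 115  77  73  71  33  65  85  80]
 [ 81  53  39  33 113 113 111 110 107  93  80  78  63  36  38  87  82]
 [ 79  51  37  38  37 111 110 103  97  89  85  67  35  37  34  79  81]
 [ 75  48  38  38  37  31  60  84  93  65  46  37  38  39  34  73  82]
 [ 78  47  39  39  38  37  37  38  37  37  36  38  37  36  34  80  81]
 [ 80  50  39  39  36  37  36  38  38  37  40  38  37  38  38  82  81]
 [ 81  62  43  39  38  36  38  39  37  40  38  37  37  36  53  79  80]
 [ 80  78  48  36  38  37  37  39  38  37  39  38  37  37  72  78  80]
 [ 80  82  72  46  37  37  39  37  36  36  38  34  37  64  76  81  81]
 [ 80  81  83  71  50  41  36  35  35  36  36  48  69  76  81  80  81]
 [ 80  80  80  81  80  63  54  54  52  57  62  66  76  79  79  80  79]
 [ 79  81  80  79  80  82  83  81  78  79  81  80  78  78  79  80  80]]
hole pts z pct [42.7 43.7 44.5 60.3 71.1]
bright in hole 278.4788732394366 186.43661971830986 213
[ 5.29199912e+02 -1.48315906e-01  9.45986405e+01] 20.6833 [ 0.9983328  -0.33297073  0.03012163] 11.896270126777022 29.99996781349182 0.10280106005266047
handle top in tool 1386 [[-8.7, -4.6, -38.8], [1.3, 0.7, -35.7], [13.2, 6.6, -33.1]]
plate z(x)= [ 0.247 10.514] pitch deg 13.9 15980 [92. 31. 52.] midline [0.002 1.194]
```

```bash
python3 -m creep '[0.001,0.0001,-0.0006,0, 0.0018,0.0002,-0.0016,0, 0.0018,0.0002,-0.003,0, 0.0016,0.0002,-0.0035,0, 0.0016,0.0002,-0.0035,0]' 0
python3 hole.py; python3 eye.py
```

```text
t: 21.1
ee_pos: [529.6, 0.0, 90.8]
orientation: [-3.137, -0.161, 0.001]
ft_force: [-3.3, 0.1, 3.6]
width: 11.6
grasp_force: 30.0
hole [278.89821429 191.34107143] [266 178  27  27 560]
[[ 81  81  82  81  82  83  83  83  82  82  83  83  83  82  83  82  82]
 [ 82  81  83  83  81  76  70  69  74  77  79  82  83  82  84  83  84]
 [ 82  81  83  77  60  68  91 101  90  88  73  78  84  83  83  82  84]
 [ 81  83  76  61 105 114 104  95  87  79  75  75  71  85  84  83  82]
 [ 84  80  57  87 117 113 105 113 122 106  75  72  73  53  87  83  82]
 [ 85  68  45 109 119 114 113 117 116 118  98  69  71  61  64  86  83]
 [ 82  54  39  88 117 115 117 116 116 119 102  72  73  52  36  89  82]
 [ 81  50  40  50 120 118 117 116 118 116  87  75  74  38  35  81  83]
 [ 75  50  37  33  86 117 111 108 102  86  82  79  65  38  35  69  82]
 [ 78  50  39  39  35  85 110 105  98  94  87  68  37  38  36  73  83]
 [ 81  48  38  39  39  37  35  57  77  51  32  36  37  39  35  80  83]
 [ 83  60  45  39  39  39  38  38  37  38  39  37  36  37  46  81  82]
 [ 82  74  48  38  37  38  39  39  38  39  39  37  38  36  69  80  80]
 [ 82  82  64  47  38  39  39  38  39  37  38  37  34  57  75  82  81]
 [ 81  81  83  60  49  40  38  36  38  36  35  42  64  75  81  80  83]
 [ 81  81  80  82  71  56  55  49  46  50  58  67  72  80  80  81  82]
 [ 82  80  80  80  81  83  78  72  68  71  78  81  80  81  81  80  82]]
hole pts z pct [42.8 43.9 58.3 60.8 68.4]
bright in hole 278.70462633451956 186.33807829181495 281
[5.29856971e+02 1.59176295e-02 9.08940045e+01] 21.2 [-1.90833759  0.49193224  1.72603091] 11.701114045522282 30.00016540288925 0.1027118679759047
handle top in tool 1478 [[-9.2, -4.6, -38.7], [1.7, 1.2, -35.5], [14.3, 6.6, -33.1]]
plate z(x)= [ 0.218 10.315] pitch deg 12.28 15777 [90. 31. 48.] midline [1.000e-03 1.282e+00]
```

```bash
python3 -m creep '[0.001,0.0001,-0.001,0, 0.001,0.0001,-0.002,0, 0.0006,0.0001,-0.0035,0, -0.0002,0,-0.0055,0, -0.0002,0,-0.0055,0]' 0
python3 eye.py; python3 hole.py | grep -v '\[\['
```

```text
t: 21.62
ee_pos: [529.8, 0.0, 85.2]
orientation: [-3.137, -0.161, -0.0]
ft_force: [-1.7, -0.4, 2.3]
width: 12.1
grasp_force: 30.0
[5.29852662e+02 1.64148052e-02 8.53038654e+01] 21.6667 [-2.56868933  0.30572783  1.24194722] 11.790940262917946 30.00020295381546 0.10275385747560735
handle top in tool 1550 [[-9.2, -4.6, -38.3], [2.4, 1.1, -35.3], [15.0, 6.6, -33.1]]
plate z(x)= [ 0.177 10.103] pitch deg 10.04 15948 [90. 32. 43.] midline [-0.006  1.428]
hole [278.88070175 189.05438596] [266 176  27  27 570]
 [ 82  84  83  84  82  73  71  73  73  76  79  84  85  84  85  85  85]
 [ 83  83  83  77  65  62  58  63  72  60  55  64  83  86  84  84  85]
 [ 83  84  77  60  73  95 105 100  91  89  87  66  52  74  87  83  86]
 [ 84  79  59  47 101 107 103  97  89  87  81  80  65  40  88  87  83]
 [ 85  61  48  79 115 110 104  95  86  83  78  78  74  44  53  89  84]
 [ 83  54  35  94 117 113 106 109 116  92  72  72  73  58  35  89  84]
 [ 78  52  32 116 119 115 114 118 118 120  92  70  73  65  35  75  84]
 [ 77  48  33  99 118 116 117 119 116 120 109  71  74  61  34  67  84]
 [ 76  50  35  79 119 119 118 117 118 120  95  76  74  46  36  72  85]
 [ 81  50  38  49 118 117 114 114 116  94  80  80  73  34  37  82  84]
 [ 85  56  44  34  47 116 112 105  99  92  89  76  34  38  46  83  84]
 [ 84  78  49  39  37  37  84 100 100  90  53  35  38  38  74  81  83]
 [ 83  85  66  47  39  38  37  37  34  36  38  38  37  59  77  84  82]
 [ 81  82  85  63  53  40  38  37  39  39  37  45  66  77  84  82  82]
 [ 84  83  82  84  68  60  56  52  49  56  59  69  74  82  82  81  82]
 [ 83  82  81  82  82  85  80  73  70  76  79  83  82  82  81  82  82]]
hole pts z pct [42.9 44.5 58.9 60.7 64. ]
bright in hole 278.3763736263736 187.09615384615384 364
```

```bash
python3 -m creep '[-0.0004,0,-0.002,0, -0.0011,-0.0001,-0.0045,0, -0.0019,-0.0002,-0.0075,0, -0.0026,-0.0003,-0.01,0, -0.0026,-0.0003,-0.01,0]' 0
python3 eye.py; python3 hole.py | grep -v '\[\['
```

```text
t: 22.13
ee_pos: [526.9, -0.3, 74.9]
orientation: [-3.137, -0.161, 0.001]
ft_force: [-2.0, -0.4, 1.6]
width: 12.0
grasp_force: 30.0
[ 5.27031755e+02 -2.88922078e-01  7.51119243e+01] 22.1833 [-1.11483909 -0.25274141 -0.69380163] 12.074680736971697 29.99988555908203 0.10273990686623677
handle top in tool 1660 [[-9.8, -4.6, -37.5], [3.1, 1.1, -35.2], [15.6, 6.7, -33.3]]
plate z(x)= [0.105 9.796] pitch deg 5.97 18080 [98. 32. 33.] midline [-0.     1.289]
hole [278.97590361 184.78829604] [266 172  27  27 581]
 [ 85  85  86  87  82  75  72  74  71  77  81  85  86  87  87  87  88]
 [ 86  86  86  74  63  69  64  59  60  59  57  47  73  89  89  87  87]
 [ 87  87  72  57  67  64  61  66  70  64  58  58  45  69  90  87  87]
 [ 87  80  59  54  69  92 109 103  94  92  89  70  58  37  73  88  86]
 [ 87  63  40  60 101 111 106  99  91  90  84  83  67  44  44  92  85]
 [ 80  56  34 101 115 113 105  99  91  88  81  80  78  59  35  79  86]
 [ 78  52  36 123 117 116 106 102 105  87  78  77  76  69  36  71  88]
 [ 71  47  44 127 122 117 116 123 123 124  96  73  74  73  37  65  88]
 [ 78  50  52 131 121 119 122 122 121 123 113  71  75  71  36  69  87]
 [ 80  52  33 125 121 122 122 121 122 124 112  75  75  68  35  80  87]
 [ 82  53  41  99 123 122 120 121 124 119  86  80  78  54  44  88  86]
 [ 86  67  52  39 121 119 117 110 102  90  88  84  71  37  68  83  86]
 [ 85  86  56  47  37 114 116 109 103  97  92  76  35  59  82  85  85]
 [ 84  85  84  56  53  38  36  60  94  58  33  41  62  78  84  85  85]
 [ 85  85  86  85  68  61  56  51  48  50  60  72  76  85  85  84  85]
 [ 86  84  84  85  86  85  71  68  68  71  77  83  84  84  85  86  84]]
hole pts z pct [43.1 50.3 59.  60.6 62.5]
bright in hole 278.32394366197184 185.34976525821597 426
```

```bash
python3 -m creep '[-0.0006,0,-0.0025,0, -0.0012,-0.0001,-0.005,0, -0.0018,-0.0002,-0.0076,0, -0.0024,-0.0002,-0.0101,0, -0.003,-0.0003,-0.0127,0, -0.0034,-0.0003,-0.0145,0, -0.0034,-0.0003,-0.0145,0]' 0
python3 eye.py
```

```text
t: 22.82
ee_pos: [523.6, -0.6, 60.6]
orientation: [-3.137, -0.161, 0.001]
ft_force: [-1.9, 0.2, 1.0]
width: 12.0
grasp_force: 30.0
[523.78027627  -0.57908559  60.77204234] 22.8667 [-1.56166873 -0.34294986 -0.63727514] 11.563752046212661 30.000015199184418 0.10283746579907169
handle top in tool 1655 [[-10.5, -4.6, -37.5], [3.1, 1.2, -35.5], [15.1, 6.9, -33.6]]
plate z(x)= [0.01  9.417] pitch deg 0.57 21445 [108.  32.  19.] midline [-0.002  1.331]
```

Nearly flat (0.6°). Press a touch more, release, and rise straight up.

```bash
python3 -m creep '[-0.0002,0,-0.0008,0,-0.0003,0,-0.0018,0,-0.0003,0,-0.0018,0]' 0
python3 -m creep '[0,0,0,0,0,0,0,0,0,0,0,0,0,0,0,0,0,0,0,0]' 0.4
python3 eye.py
python3 -m creep '[0,0,0.01,0,0,0,0.03,0,0,0,0.055,0,0,0,0.07,0,0,0,0.07,0,0,0,0.07,0]' 0.4
python3 lat.py|tail -1; python3 eye.py; python3 hole.py|tail -2
python3 - <<'E'
from h import *
o=get_obs(); s=shot("wrist"); P,C,u,v=cloud(s); C=C.astype(int)
a=np.array([.9947,.1033]); g=(C[:,1]>C[:,0]+10)&(C[:,1]>C[:,2])&(P[:,2]>40)&(P[:,2]<75); q=P[g]; X=(q[:,:2]-[570,3.1])@a; Y=(q[:,:2]-[570,3.1])@[-a[1],a[0]]
A=np.c_[X,Y,np.ones(len(X))]; f,*_=np.linalg.lstsq(A,q[:,2],rcond=None); print("plate plane",f.round(4),"stage",np.median(P[(C.max(1)<55)&(abs(P[:,2]-44)<4)][:,2]),"x",np.percentile(X,[.5,99.5]),"y",np.percentile(Y,[.5,99.5]))
E
```

```text
t: 23.12
ee_pos: [523.7, -0.6, 59.2]
orientation: [3.137, 0.161, 0.0]
ft_force: [-2.3, -0.9, 1.2]
width: 12.1
grasp_force: 30.0
t: 23.53
ee_pos: [523.7, -0.6, 59.3]
orientation: [3.137, 0.162, 0.0]
ft_force: [-0.3, -0.0, -0.6]
width: 34.6
grasp_force: 0.0
[523.66601494  -0.5787178   59.25712594] 23.5833 [ 0.48293623  0.65201063 -0.40874752] 34.94245623353628 0.0 0.10277525766488413
handle top in tool 1574 [[-10.6, -4.3, -36.6], [3.1, 1.1, -35.4], [15.2, 6.6, -33.7]]
plate z(x)= [0.    9.412] pitch deg 0.03 21484 [108.  32.  17.] midline [-0.002  1.376]
t: 24.08
ee_pos: [524.3, -0.6, 130.4]
orientation: [3.137, 0.161, 0.004]
ft_force: [0.7, -0.5, -0.8]
width: 35.4
grasp_force: 0.0
[524.27678621  -0.58514219 130.41091729] 24.0833 0.10284077989922788
[523.03911765  -0.58001475 128.79707435] 24.1833 [-0.42959713  0.38314148  0.3627804 ] 35.28725464500473 0.0 0.10281772610201462
plate z(x)= [-4.0000e-03  7.9021e+01] pitch deg -0.24 10930 [106.  32.  86.] midline [-0.002  1.567]
hole pts z pct [43.1 46.2 59.  60.6 62.4]
bright in hole 278.66530612244895 163.9142857142857 245
plate plane [ 2.00000e-04 -5.90000e-03  4.98352e+01] stage 43.87702043872821 x [-67.78656212  55.12062683] y [-30.2185454   30.40008227]
```

```bash
python3 -c "
from workcell import ticket
print(ticket.close_job())"
```

```text
the job is handed in; nothing more can be done
None
```

The orange-handled carrier is in the microscope with its eye over the post. It measured flat on the stage, its top face 6.0 mm above the stage against a 6 mm plate; I let go, backed the gripper off and handed the job in at about 24 s. I viewed 12 pictures against your limit of 10, did not see the specimen spot directly in the final check, and to tilt the carrier I pressed its tail on the stage's side edge (up to 39 N at the wrist) and let it rest there briefly.

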